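# Stamp a blank in the mallet-struck press

### The arm

A 6-joint arm with a two-finger parallel gripper is mounted at the origin on the work surface. World frame = base frame: x ahead of the robot, y to its left, z up, the work surface at z = 0. Lengths are in m, angles in degrees, forces in N, time in s.
With the tool pointing down it reaches from about 0.3 to 0.75 m from the base axis. Payload 8.5 kg.
Tool frame: the origin (TCP) lies between the finger pads, 19 mm behind the fingertips; this is the grasp point; z points along the fingers, y is the direction in which the jaws open and shut (so a half turn about z gives the same grasp; the last joint's range is limited). The gripper opens to 85 mm and grips with 20 to 120 N. Pads are 22 mm wide; open, the fingers measure 114 mm over their backs; the gripper's body (76 mm by 85 mm) begins 54 mm behind the grasp point. The pads swing forward as they close: fully open they stand 13 mm farther back than shut.
Start: joints at [60.716, 21.807, 74.336, -0, 83.858, -12.336], TCP at [0.16, 0.526, 0.25] pointing down, gripper open.
Joint ranges: [-178.18, 178.18], [-50.72, 133.34], [12.68, 142.11], [-81.47, 261.47], [9.98, 163.14], [-165.26, 165.26]. Speed limits (degrees/s): [136.94, 136.94, 180, 180, 180, 180].

### API

Orientations are given as [roll, pitch, yaw] about the fixed x, y, z axes, in that order (R = Rz(yaw) Ry(pitch) Rx(roll)).
In Python, from station import r, viewer gives the robot as it stands.
- The arm moves only by the tool play_rows, never from a script. Its argument "steps" is a list of rows, each a list of 5 numbers: the opening, from 0 (shut) to 1 (fully open), then the shift along the tool's x, y, z in mm, then the turn about the tool's z in degrees. A call has 1 to 12 rows; each row is the pose to reach, as a shift and turn from the pose commanded when the call began, along the tool's axes at that moment; what a row does not reach only later rows make up. A row lasts 1/10 s, in which the tool goes at most 50 mm and 8.59 degrees, less where a joint would pass 70% of its speed; a pose out of reach is approached as far as the arm can. A call with a gripper value outside its range is refused whole. The fingers move at their own pace and stop on an object; "force" is the grip in N (left out, the last holds). Time passes only in rows, so rows that repeat a pose let the fingers close. It gives the time, the measured TCP pose, the force and the opening at its end, in the units of the state.
- r.read_state(): the state, without advancing time (a new reading comes with each control period).
- viewer.capture(name): name is "scene" or "top"; returns a dict with "image" (384x512x3 uint8, blue, green, red), "fov_y" (degrees; the focal length in pixels is half the picture's height over the tangent of half this angle, whatever the lens; pixels are square), "cx", "cy" (the principal point, pixels), "view" (4x4, takes a point from world to camera coordinates). Camera axes: x right, y up, looking along -z (the intrinsics and any distortion apply to the point x, -y, -z); pixel columns grow to the right and rows downward; lengths in m; the calibration is good to about 2 mm. A picture is of the moment at which its call begins. There is no depth.
- r.hand_in(): hands the job in, once; it reports no verdict.
The state is a dict: "time_s": time; "joint_positions": joint angles; "joint_velocities": joint speeds; "effort": joint torques, N m; "ee_pos": TCP position; "orientation": TCP orientation; "wrist_force": force on the tool from outside, world axes, zero at the start; "ft_torque": the same for the moment, N m; "grip_width": finger opening in m.
Only numpy, scipy, OpenCV 4.12 (cv2) and the standard library are available. Lean on these libraries where they do the work, as an engineer would, in place of code of your own. Each camera call takes 0.05 s, during which the arm holds its last target. There are 200 camera calls.

### The job

Stamp the aluminium blank: swing the press's feed lever to its stop so that it carries the blank under the die, and let the lever spring back. Then lift the wooden mallet out of its till (only its head can be gripped there), stand it on the cork mat and let go, take it again by the handle and strike the press's sprung plunger down, at least 11 of its 14 mm, with the head in a brisk blow. Finally stand the mallet back on the cork mat, without touching the blank or pressing the plunger with the fingers and without disturbing the other things on the bench.

Things in the scene. Friction and masses are not known exactly. Their poses are not given: they have to be found in the camera images.
- press: Grey stamping press fixed beside the mat, left or right. Origin: on the bench straight under plunger and die. x runs from its open front to its column, y to its lever side. Base plate 30 mm high, x -50 to 90, y -50 to 80 mm; guide arm over the die, z 52 to 72 mm; column block x 68 to 88, y -48 to 48, up to z 80 mm. The blank's channel runs along y on the base, with an end stop at y -16.5 mm
- plunger (a joint): travel of the sprung steel plunger over the die, m: 0 up, 0.014 fully down; 4 N to start, 10 N at the bottom. Its button (28 mm wide) has its top 102 mm above the bench when up. A guard hoop of 10 mm bar stands over it: uprights at x 78, y -38 and 38 mm of the press, top bars with underside at z 230 mm reaching forward to x -13 mm: room under it for the mallet head, not for a gripper
- feed (a joint): angle of the sprung feed lever, rad: 0 at rest, 0.65 at its stop. Growing values turn it counter-clockwise seen from above about a vertical axis at x 50, y 35 mm of the press; its knob then moves about 100 mm, mostly to the press's -y. A spring (about 2 N at the knob) returns it when let go
- feed_knob (a point): centre of the top of the feed lever's black upright knob (16 mm diameter, 40 mm tall above the arm), 84 mm above the bench, 150 mm from the lever's axis; at rest at x -88, y 93 mm of the press. The steel arm below it is 10 mm wide, 34 to 44 mm above the bench, and sweeps the blank along its channel
- blank: round aluminium blank, 30 mm diameter, 8 mm thick, loose in the press's channel between the lever arm and the die, 26 to 34 mm from the die at the start; origin at the centre of its underside
- mallet: wooden mallet, 0.3 to 0.55 kg. Origin: centre of the lower striking face of its head; x along the handle away from the head, z up. Head 68 (x) by 48 (y) by 90 mm (z); handle 24 mm wide, 26 mm high, its axis 45 mm above the lower face, ending 203 mm from the head's centre. It starts standing on its lower face on the bench, the handle sunk in the till's slot
- mallet_grip (a point): point on the mallet's handle axis, 105 mm from the head's centre. At the start the handle lies in the till: a fixed plywood block 60 mm high, on the other side of the mat from the press, reaching from 39 to 220 mm along the mallet's x and 50 mm to either side; its slot, 34 mm wide, holds the handle flush with its top out of the fingers' reach, open above and towards the head
- mat: square cork mat, 130 by 130 by 4 mm, fixed to the bench between press and till; origin under its centre, on the bench
- glue: white glue bottle, 60 mm diameter, 170 mm tall, behind the mat to the left; origin under its centre. Leave alone
- jar: glass jar, 66 mm diameter, 90 mm tall, behind the mat to the right; origin under its centre. Leave alone
- tape: roll of paper tape lying flat, 90 mm diameter, 22 mm high, in front of the mat to the left; origin under its centre. Leave alone
- mug: white mug, 76 mm diameter, 90 mm tall, straight behind the mat; origin under its centre. Leave alone
- offcut: wood offcut 75 by 30 by 22 mm left of the mat; origin under its centre. Leave alone
- screwdriver: screwdriver 170 mm long lying along its x axis right of the mat, under 35 mm high. Leave alone

How it is judged (in metres and radians):
On the way, in this order (a step that is already met when the one before it is completed fails the run):
1. the feed lever is swung to its stop (within 0.05 rad of it) and has carried the blank's centre to within 4 mm of the die's (value of joint feed above 0.6 rad and horizontal distance between blank and press below 0.004 m), for 0.1 s.
2. the feed lever is let go and has sprung back (under 0.08 rad) (value of joint feed below 0.08 rad), for 0.1 s.
3. the mallet stands on its lower face on the cork mat, head centre within 40 mm of the mat's, let go by the fingers (horizontal distance between mallet and mat below 0.04 m and height (world z) of mallet below 0.01 m and angle between mallet's own z axis and vertical below 0.08 rad and contact force between the fingers and mallet below 0.1 N and linear speed of mallet below 0.02 m/s), for 0.2 s.
4. held by its handle (TCP within 60 mm of the grip point), the mallet's head, within 30 mm of the plunger's axis, hits it briskly: it moves down faster than 60 mm/s in the first 9 mm of its travel (contact force between mallet and press above 0.5 N and horizontal distance between mallet and press below 0.03 m and distance between the grasp point and mallet_grip below 0.06 m and velocity of joint plunger above 0.06 m/s and value of joint plunger between 0.001 and 0.009 m).
5. the mallet, still held by its handle, has driven the plunger home, at least 11 mm of its 14 mm, with the blank within 4 mm of the die (contact force between mallet and press above 0.5 N and horizontal distance between mallet and press below 0.03 m and distance between the grasp point and mallet_grip below 0.06 m and horizontal distance between blank and press below 0.004 m and value of joint plunger above 0.011 m).
At the end, for the whole second after the job is handed in: The mallet stands still and upright (within 0.08 rad) on its lower face on the cork mat, head centre within 40 mm of the mat's, let go; the blank lies within 4 mm of the die's centre; the feed lever is back at rest (under 0.08 rad) and the plunger is up (within 2 mm) (all of step 3 and horizontal distance between blank and press below 0.004 m and value of joint feed below 0.08 rad and value of joint plunger below 0.002 m); the robot touches nothing.
It fails at once if the plunger is pressed down (more than 3 mm) while the gripper's fingers touch the press (contact force between the fingers and press above 0.5 N and value of joint plunger above 0.003 m).
It fails at once if the fingers touch the blank (contact force between the fingers and blank above 0.2 N).
It fails at once if the mallet is tipped over (more than 0.6 rad) (angle between mallet's own z axis and vertical above 0.6 rad).
It fails at once if one of the other things (glue bottle, jar, tape, mug, offcut, screwdriver) is moved more than 25 mm (distance of any of glue, jar, tape, mug, offcut, screwdriver from where it was at the start of the episode above 0.025 m).
It also fails if it takes over 72 s, if anything falls off the work surface, if the arm or the gripper's body presses on something with over 40 N, if the wrist force passes 120 N, or if a joint passes its speed limit or range.

## Working session

There is one attempt and no reset: what is moved stays moved. The work goes in short steps, Python scripts to look and compute and a tool call to move; the robot and the scene stay as the last step left them, time stands still between calls to the robot, and variables do not carry over. Pictures are saved under pics/ and viewed, about 8 in all and at most 12, crops included, and the job is handed in when it is done.

Besides the shell and the picture viewer there is one more tool, called after ">>>" as name([rows], argument=value, ...), one row to a line, values as JSON. play_rows: Moves the arm, as the interface text tells. Its arguments: {"type":"object","properties":{"steps":{"type":"array","items":{"type":"array","items":{"type":"number"}}},"force":{"type":"number"}},"required":["steps"]}

```bash
mkdir -p pics
cat > h.py <<'E'
import numpy as np, cv2
from station import r, viewer
def cap(n,f=None):
    c=viewer.capture(n)
    if f: cv2.imwrite('pics/'+f,c['image'])
    return c
def K(c):
    h,w=c['image'].shape[:2]; f=h/2/np.tan(np.radians(c['fov_y'])/2)
    return f,c['cx'],c['cy']
def ray(c,u,v,z):
    f,cx,cy=K(c); V=np.array(c['view']); R=V[:3,:3]; o=-R.T@V[:3,3]
    d=R.T@np.array([(u-cx)/f,-(v-cy)/f,-1.]); return o+d*(z-o[2])/d[2]
def proj(c,p):
    f,cx,cy=K(c); V=np.array(c['view']); q=V[:3,:3]@np.array(p)+V[:3,3]
    return cx+f*q[0]/-q[2], cy-f*q[1]/-q[2]
E
python3 - <<'E'
from h import *
a=cap('scene');b=cap('top')
print({k:v for k,v in a.items() if k!='image'});print({k:v for k,v in b.items() if k!='image'})
cv2.imwrite('pics/s0.png',cv2.resize(a['image'],(800,600)));cv2.imwrite('pics/t0.png',cv2.resize(b['image'],(800,600)))
import pickle;pickle.dump((a,b),open('v0.pkl','wb'))
print(r.read_state())
E
```

```text
{'fov_y': 43.5479871016539, 'cx': 248.18022944819396, 'cy': 191.55288918923404, 'view': array([[-0.79842979,  0.60189807,  0.01511897,  0.42648125],
       [-0.46729092, -0.63531449,  0.614829  ,  0.23631917],
       [ 0.37966968,  0.48383283,  0.78851552, -1.43495414],
       [ 0.        ,  0.        ,  0.        ,  1.        ]])}
{'fov_y': 56.622558297664405, 'cx': 258.80538857915724, 'cy': 194.114363802136, 'view': array([[-0.00497061, -0.99991053,  0.01241869,  0.04137896],
       [ 0.99577746, -0.00381091,  0.09172088, -0.56296634],
       [-0.09166535,  0.01282216,  0.99570731, -0.86546181],
       [ 0.        ,  0.        ,  0.        ,  1.        ]])}
{'time_s': 0.1, 'joint_positions': array([ 6.07150605e+01,  2.18368126e+01,  7.43775921e+01,  7.77054185e-04,
        8.38590810e+01, -1.23361302e+01]), 'joint_velocities': array([ 0.09433784, -0.11282155, -0.10345327,  0.08089849,  0.06616667,
        0.08182491]), 'effort': array([ 3.26596208e-03, -4.49219227e+01, -2.31657583e+01, -1.75605292e-04,
        3.64988686e-03, -4.71213946e-05]), 'ee_pos': array([0.16022086, 0.52590377, 0.24949308]), 'orientation': array([-1.79928376e+02, -1.64546102e-02,  1.63051097e+02]), 'wrist_force': array([0.26484865, 0.59757043, 0.29154783]), 'ft_torque': array([-0.04390198,  0.03805121,  0.01579781]), 'grip_width': 0.08482207897009432}
```

View pics/s0.png

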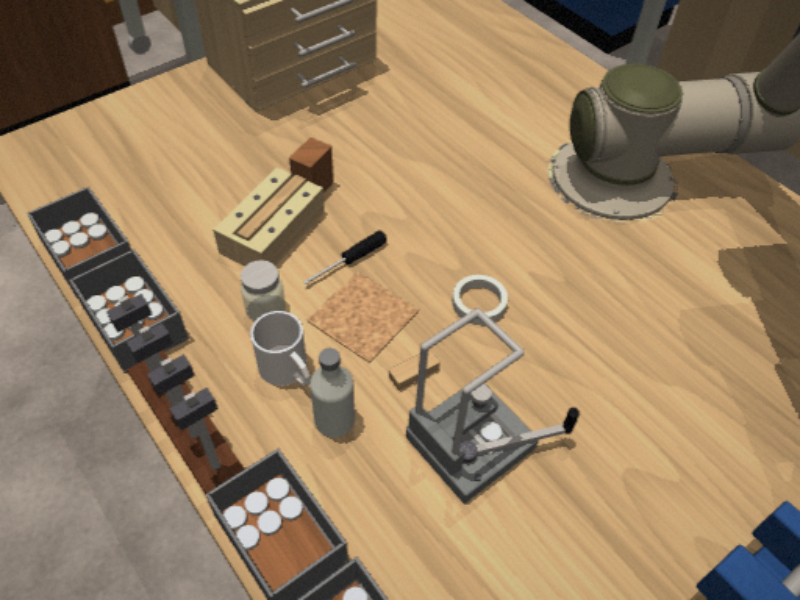

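View pics/t0.png

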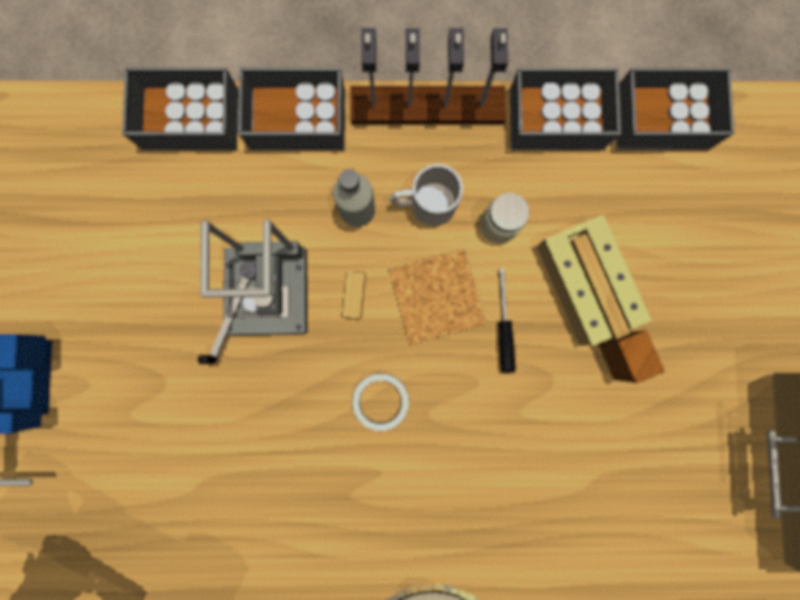

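The scene view shows the press at (475,430) and the till at (270,215). The top view shows the press at (265,290), knob at (207,358), mat at (437,297) and mallet head at (632,357). Next I'll take zoomed crops for measuring.

Run:
```python
from h import *
import pickle
a,b=pickle.load(open('v0.pkl','rb'))
def crop(c,x,y,w,h,s): return cv2.resize(c['image'][y:y+h,x:x+w],(w*s,h*s),interpolation=cv2.INTER_CUBIC)
# top press x120-200,y135-240 ; scene press 255-375,195-325
im=np.zeros((600,800,3),np.uint8)
p=crop(b,115,130,100,110,4);im[:440,:400]=p      #top press s4
p=crop(a,250,190,130,130,3);im[:390,405:795]=p   #scene press s3
p=crop(b,340,135,90,40,3)
cv2.imwrite('pics/c1.png',im)
im=np.zeros((600,800,3),np.uint8)
im[:480,:400]=crop(b,340,130,100,120,4)
im[:360,400:720]=crop(a,135,85,80,90,4)
cv2.imwrite('pics/c2.png',im)
```

```text
(no output)
```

View pics/c1.png

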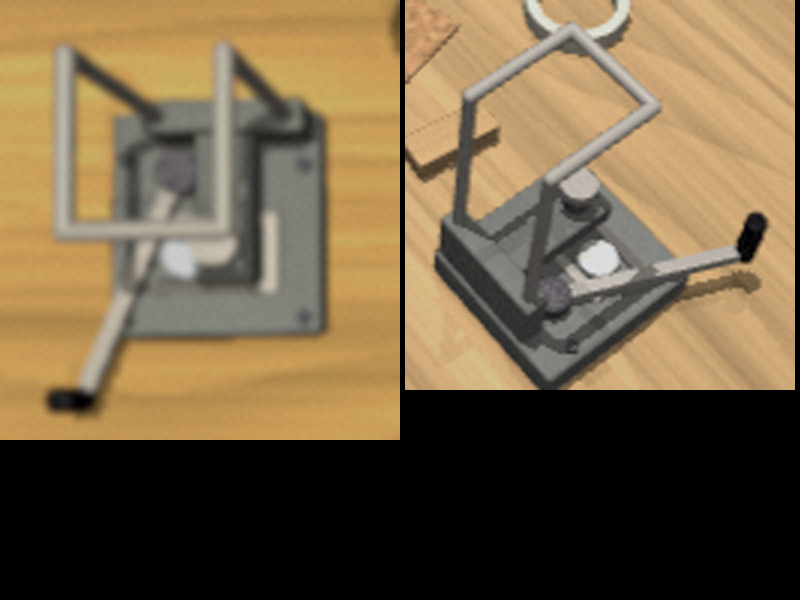

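View pics/c2.png

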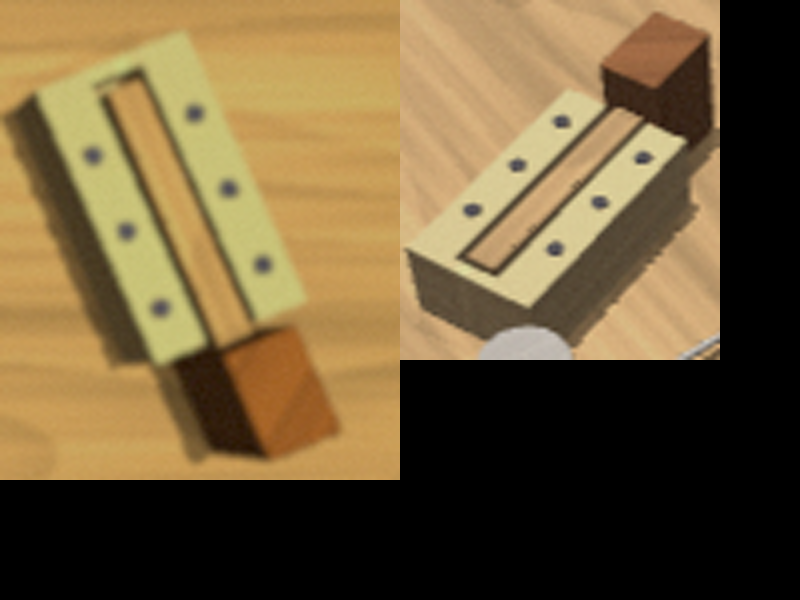

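Crop 1 shows the base plate corners at (325,330), (128,335) and (325,113), and the knob top near (55,400). Crop 2 shows the head top corners at (222,350), (297,325), (342,432) and (270,460), and the till top corners. I'll turn these into positions.

```bash
cat > m0.py <<'E'
from h import *
import pickle
a,b=pickle.load(open('v0.pkl','rb'))
def g(c,x0,y0,s,pts,z,ox=0): return np.array([ray(c,x0+(x-ox+.5)/s-.5,y0+(y+.5)/s-.5,z) for x,y in pts])
np.set_printoptions(precision=4,suppress=True)
P=lambda n,v:print(n,(v[:,:2]*1000).round(1).tolist())
P('base top',g(b,115,130,4,[(325,330),(128,335),(325,113)],.03))
P('base scene l,b,r',g(a,250,190,3,[(437,262),(550,380),(686,280)],.03,405))
P('hoop top',g(b,115,130,4,[(65,232),(225,230),(222,45),(65,48)],.235))
P('hoop scene',g(a,250,190,3,[(572,28),(657,105)],.235,405))
P('knob top/scene',np.vstack([g(b,115,130,4,[(58,400)],.084),g(a,250,190,3,[(757,218)],.084,405)]))
P('plunger scene',g(a,250,190,3,[(581,186)],.102,405))
P('pivot top',g(b,115,130,4,[(175,175)],.05))
P('blank',np.vstack([g(b,115,130,4,[(180,260)],.038),g(a,250,190,3,[(600,257)],.038,405)]))
ht=g(b,340,130,4,[(222,350),(297,325),(342,432),(270,460)],.09);P('head top',ht)
hs=g(a,135,85,4,[(655,12),(710,37),(655,88),(603,65)],.09,400);P('head sc',hs)
P('means',np.vstack([ht.mean(0),hs.mean(0)]))
tt=g(b,340,130,4,[(38,95),(185,30),(307,298),(157,365)],.06);P('till',tt)
ts=g(a,135,85,4,[(407,250),(530,305),(688,140),(570,90)],.06,400);P('till s',ts)
for v in (tt,):
  d=(v[0]+v[1]-v[2]-v[3])[:2];print('yaw',np.degrees(np.arctan2(d[1],d[0])),np.linalg.norm(d)/2)
m=g(b,0,0,800/512,[(389,268),(463,251),(484,322),(411,343)],.004);P('mat',m);P('c',m.mean(0)[None])
ms=g(a,0,0,800/512,[(363,273),(419,312),(371,360),(308,319)],.004);P('mat s',ms);P('c',ms.mean(0)[None])
E
python3 m0.py
```

```text
base top [[518.6, 194.7], [516.1, 315.8], [654.5, 196.2]]
base scene l,b,r [[660.5, 211.3], [653.5, 330.3], [523.4, 331.1]]
hoop top [[557.2, 285.2], [557.9, 209.3], [647.7, 212.3], [646.4, 287.7]]
hoop scene [[558.6, 211.3], [555.6, 288.3]]
knob top/scene [[476.7, 338.9], [475.7, 340.6]]
plunger scene [[567.7, 253.2]]
pivot top [[612.6, 283.6]]
blank [[561.7, 282.7], [565.1, 282.3]]
head top [[502.5, -275.7], [516.8, -320.1], [455.0, -343.4], [439.2, -300.9]]
head sc [[456.9, -337.8], [440.6, -293.2], [500.3, -272.0], [516.3, -312.3]]
means [[478.4, -310.0], [478.5, -303.8]]
till [[658.8, -181.2], [699.0, -272.7], [534.3, -340.3], [494.5, -248.1]]
till s [[699.1, -266.2], [659.5, -177.9], [494.2, -243.9], [532.7, -334.2]]
yaw 22.233931535015618 0.1777510364951856
mat [[624.1, 64.2], [652.2, -58.4], [534.4, -91.1], [500.6, 28.6]]
c [[577.8, -14.2]]
mat s [[525.8, -81.7], [500.8, 39.3], [618.7, 68.1], [653.8, -55.8]]
c [[574.8, -7.5]]
```

```bash
cat >> h.py <<'E'
def to(x,y,z,yaw,base=None):
    "tool shift (mm) and turn from the current (or given [x,y,z,yaw]) pose to the target in m, deg"
    s=r.read_state()
    p=np.array(s['ee_pos']); w=s['orientation'][2]
    if base is not None: p=np.array(base[:3]); w=base[3]
    c,q=np.cos(np.radians(w)),np.sin(np.radians(w)); d=(np.array([x,y,z])-p)*1000
    print('shift',[round(float(v),1) for v in (d[0]*c+d[1]*q, d[0]*q-d[1]*c, -d[2])],'turn',round((w-yaw+180)%360-180,2))
E
python3 -c "
from h import *
to(.476,.385,.2,180)"
```

```text
shift [-343.1, -42.7, 49.5] turn -16.95
```

>>> play_rows([
  [0, -49, -6, 7, -3],
  [0, -98, -12, 14, -6],
  [0, -147, -18, 21, -9],
  [0, -196, -24, 28, -12],
  [0, -245, -31, 35, -15],
  [0, -294, -37, 42, -17],
  [0, -330, -41, 48, -17],
  [0, -343, -43, 50, -17],
  [0, -343, -43, 50, -17],
], force=60)

```text
time_s: 1.0
ee_pos: [0.4768, 0.3841, 0.1991]
orientation: [-180.0, -0.1, 179.9]
wrist_force: [-0.4, -0.5, -0.1]
grip_width: 0.0
```

```bash
python3 -c "
from h import *
to(.476,.385,.072,180)
a=cap('scene');b=cap('top')
im=np.zeros((600,800,3),np.uint8)
def crop(c,x,y,w,h,s): return cv2.resize(c['image'][y:y+h,x:x+w],(w*s,h*s),interpolation=cv2.INTER_CUBIC)
im[:480,:400]=crop(b,85,130,100,120,4);im[:480,400:]=crop(a,280,150,100,120,4)
cv2.imwrite('pics/c3.png',im)"
```

```text
shift [0.8, 0.9, 127.1] turn -0.08
```

View pics/c3.png

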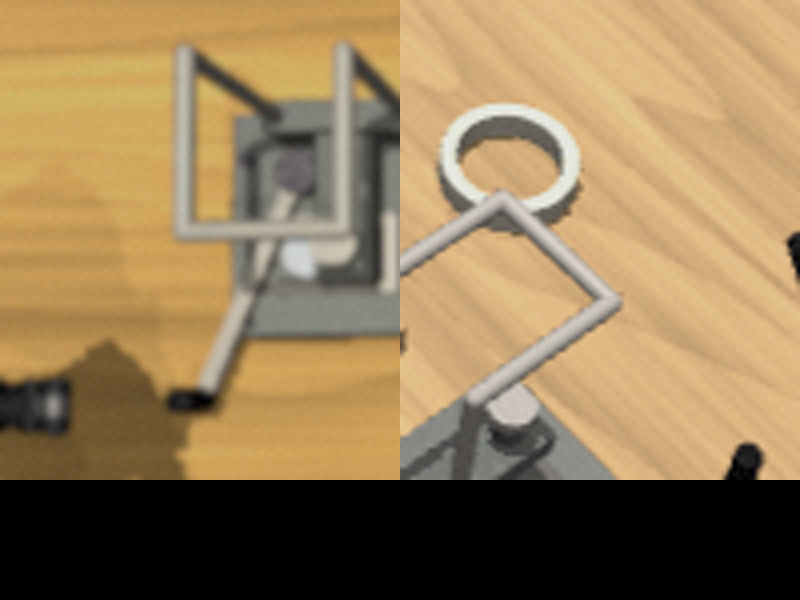

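The fingers are left of the knob and lined up with it in x, at (45,400) against (185,400) in the top crop. I'll go down and push towards -y.

>>> play_rows([
  [0, 0, 1, 49, 0],
  [0, 0, 1, 98, 0],
  [0, 0, 1, 126, 0],
  [0, 0, 1, 126, 0],
  [0, 0, -12, 127, 0],
  [0, 3, -27, 127, 0],
  [0, 6, -42, 127, 0],
  [0, 9, -57, 127, 0],
  [0, 11, -72, 127, 0],
  [0, 10, -86, 127, 0],
  [0, 8, -98, 127, 0],
  [0, 7, -103, 127, 0],
])

```text
time_s: 2.3
ee_pos: [0.4695, 0.2809, 0.0736]
orientation: [180.0, 0.0, 180.0]
wrist_force: [-1.6, 2.1, 0.8]
grip_width: 0.0
```

```bash
python3 -c "
from h import *
b=cap('top');a=cap('scene')
im=np.zeros((600,800,3),np.uint8)
def crop(c,x,y,w,h,s): return cv2.resize(c['image'][y:y+h,x:x+w],(w*s,h*s),interpolation=cv2.INTER_CUBIC)
im[:480,:400]=crop(b,100,130,100,120,4);im[:480,400:]=crop(a,270,190,100,120,4)
cv2.imwrite('pics/c4.png',im)
print(r.read_state()['ee_pos'],r.read_state()['wrist_force'])"
```

```text
[0.46956387 0.28141165 0.07327786] [-0.37641726  1.94615367  1.3928916 ]
```

View pics/c4.png

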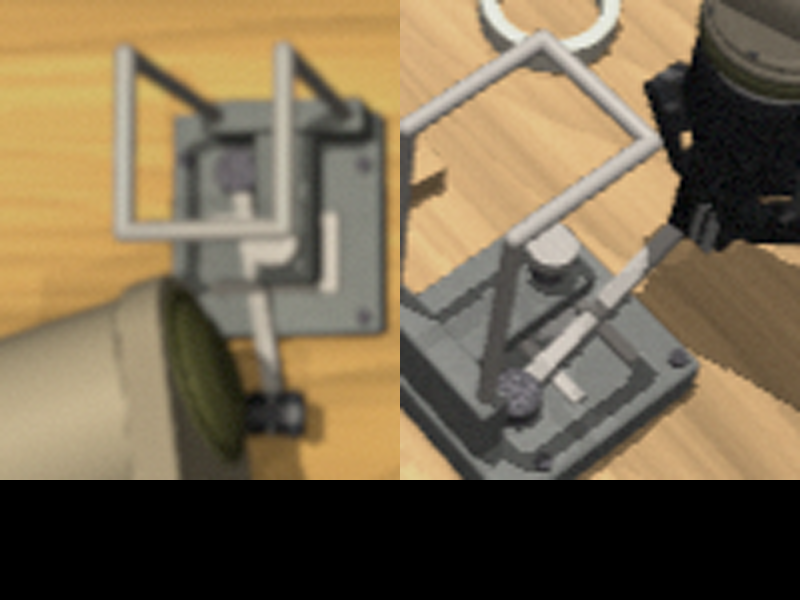

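The lever is in contact with 2 N and the arm has swung to about (270,380) from its pivot at (235,170). I'll push on gently until it reaches the stop.

>>> play_rows([
  [0, 0, -4, 0, 0],
  [0, -1, -8, 0, 0],
  [0, -2, -11, 0, 0],
  [0, -2, -13, 0, 0],
  [0, -2, -15, 0, 0],
  [0, -2, -15, 0, 0],
])

```text
time_s: 3.0
ee_pos: [0.4714, 0.267, 0.0731]
orientation: [180.0, 0.0, -180.0]
wrist_force: [2.3, 2.7, -0.3]
grip_width: 0.0001
```

>>> play_rows([
  [0, -1, -3, 0, 0],
  [0, -1, -6, 0, 0],
  [0, -1, -6, 0, 0],
])

```text
time_s: 3.3
ee_pos: [0.4722, 0.2632, 0.0732]
orientation: [179.7, 0.1, -180.0]
wrist_force: [2.0, 19.3, -1.8]
grip_width: -0.0001
```

The force jumped to 19 N, so the lever is on its stop. I'll hold briefly, then ease it back and rise.

>>> play_rows([
  [0, 0, 0, 0, 0],
  [0, 0, 0, 0, 0],
  [0, 1, 15, 0, 0],
  [0, 4, 30, 0, 0],
  [0, 6, 45, 0, 0],
  [0, 6, 60, 0, 0],
  [0, 4, 75, 0, 0],
  [0, 1, 90, 0, 0],
  [0, 0, 105, 0, 0],
  [0, 0, 130, 0, 0],
  [0, 0, 130, -40, 0],
  [0, 0, 130, -80, 0],
])

```text
time_s: 4.5
ee_pos: [0.4709, 0.3918, 0.1528]
orientation: [-179.9, -0.2, -179.9]
wrist_force: [0.7, 0.5, -0.5]
grip_width: 0.0
```

>>> play_rows([
  [0, 0, 0, -45, 0],
  [0, 0, 0, -90, 0],
  [0, 0, 0, -100, 0],
])

```text
time_s: 4.8
ee_pos: [0.4725, 0.392, 0.2585]
orientation: [179.8, 0.4, -179.9]
wrist_force: [0.4, -0.4, 0.4]
grip_width: 0.0002
```

```bash
python3 -c "
from h import *
b=cap('top');a=cap('scene')
im=np.zeros((600,800,3),np.uint8)
def crop(c,x,y,w,h,s): return cv2.resize(c['image'][y:y+h,x:x+w],(w*s,h*s),interpolation=cv2.INTER_CUBIC)
im[:480,:400]=crop(b,100,130,100,120,4);im[:480,400:]=crop(a,270,190,100,120,4)
cv2.imwrite('pics/c5.png',im)
print(r.read_state()['joint_positions'])
s=r.read_state()
to(.48,-.305,.26,22.2); to(.478,-.307,.2,22.2,[.48,-.305,.26,22.2])"
```

```text
[ 2.86403878e+01  2.80737329e+01  6.31993517e+01 -2.06666147e-02
  8.85691683e+01 -6.14293617e+01]
shift [-7.2, -696.5, -5.6] turn 157.87
shift [-2.6, 1.1, 60.0] turn 0.0
```

View pics/c5.png

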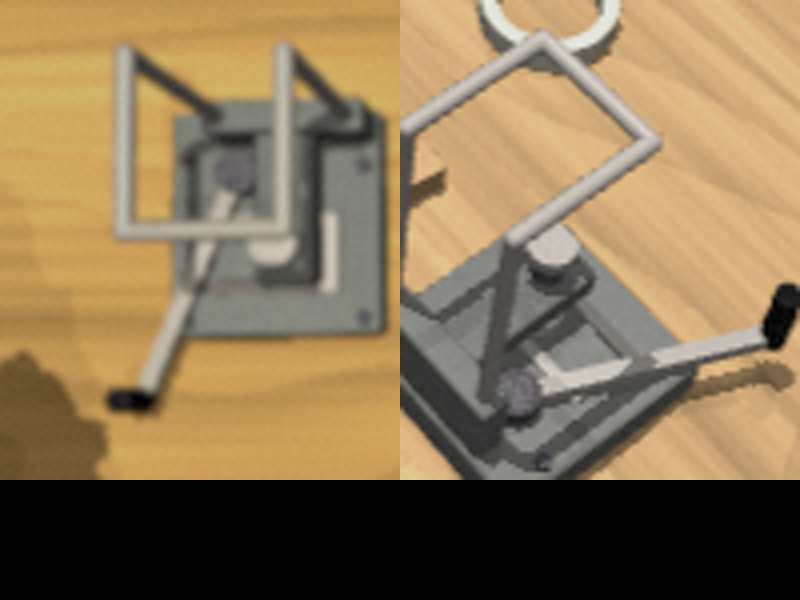

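The blank has gone under the die and the lever is back at rest. Next I'll travel to the mallet head.

>>> play_rows([
  [1, 0, -45, -6, 8.5],
  [1, 0, -90, -6, 17],
  [1, 0, -135, -6, 25.5],
  [1, 0, -180, -6, 34],
  [1, 0, -225, -6, 42.5],
  [1, 0, -270, -6, 51],
  [1, 0, -315, -6, 59.5],
  [1, 0, -360, -6, 68],
  [1, -2, -405, -6, 76.5],
  [1, -3, -450, -6, 85],
  [1, -4, -495, -6, 93.5],
  [1, -5, -540, -6, 102],
])

```text
time_s: 6.1
ee_pos: [0.4766, -0.1504, 0.2569]
orientation: [-179.8, -0.1, 77.7]
wrist_force: [1.0, 1.0, 0.4]
grip_width: 0.0854
```

```bash
python3 -c "
from h import *
to(.478,-.307,.19,22.2)"
```

```text
shift [-152.7, 34.8, 66.9] turn 55.49
```

>>> play_rows([
  [1, -40, 9, 10, 8.5],
  [1, -80, 18, 20, 17],
  [1, -120, 27, 30, 25.5],
  [1, -153, 35, 40, 34],
  [1, -153, 35, 50, 42.5],
  [1, -153, 35, 60, 51],
  [1, -153, 35, 67, 55.5],
  [1, -153, 35, 67, 55.5],
])

```text
time_s: 6.9
ee_pos: [0.4791, -0.3051, 0.189]
orientation: [-179.7, 0.2, 22.5]
wrist_force: [0.1, 0.4, -0.4]
grip_width: 0.0855
```

```bash
python3 -c "
from h import *
b=cap('top');a=cap('scene')
im=np.zeros((600,800,3),np.uint8)
def crop(c,x,y,w,h,s): return cv2.resize(c['image'][y:y+h,x:x+w],(w*s,h*s),interpolation=cv2.INTER_CUBIC)
im[:480,:400]=crop(b,350,150,100,120,4);im[:480,400:]=crop(a,150,50,100,120,4)
cv2.imwrite('pics/c6.png',im)
to(.478,-.307,.06,22.2)"
```

```text
shift [-2.1, 0.7, 130.8] turn 0.49
```

View pics/c6.png

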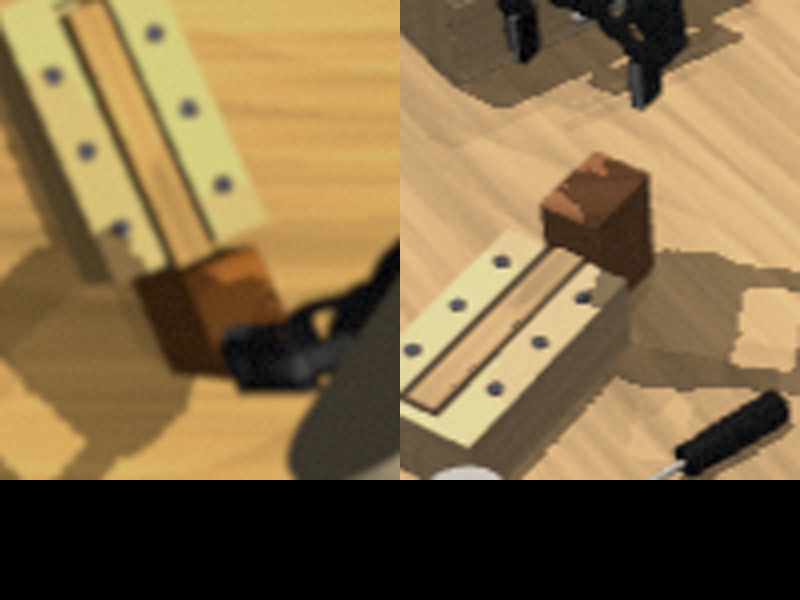

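The jaw line is parallel to the head's short edge and the fingers straddle it. I'll go down, shifted a little towards the handle for the centre of mass.

>>> play_rows([
  [1, 4, 1, 40, 0.5],
  [1, 4, 1, 75, 0.5],
  [1, 4, 1, 105, 0.5],
  [1, 4, 1, 122, 0.5],
  [1, 4, 1, 130, 0.5],
  [1, 4, 1, 130, 0.5],
  [0, 4, 1, 130, 0.5],
  [0, 4, 1, 130, 0.5],
  [0, 4, 1, 130, 0.5],
  [0, 4, 1, 130, 0.5],
  [0, 4, 1, 130, 0.5],
  [0, 4, 1, 130, 0.5],
], force=90)

```text
time_s: 8.2
ee_pos: [0.4844, -0.3057, 0.0633]
orientation: [179.9, -0.1, 22.1]
wrist_force: [-0.8, 0.6, 5.8]
grip_width: 0.0472
```

>>> play_rows([
  [0, 0, 0, -5, 0],
  [0, 0, 0, -12, 0],
  [0, 0, 0, -22, 0],
  [0, 0, 0, -35, 0],
  [0, 0, 0, -50, 0],
  [0, 0, 0, -65, 0],
  [0, 0, 0, -80, 0],
  [0, 0, 0, -95, 0],
  [0, 0, 0, -110, 0],
  [0, 0, 0, -115, 0],
  [0, 0, 0, -115, 0],
])

```text
time_s: 9.3
ee_pos: [0.4841, -0.3054, 0.1777]
orientation: [179.9, -0.0, 22.1]
wrist_force: [0.4, 1.1, -6.4]
grip_width: 0.047
```

```bash
python3 -c "
from h import *
s=r.read_state();print(s['ee_pos'],s['orientation'],s['wrist_force'],s['ft_torque'],s['grip_width'])
a=cap('scene');b=cap('top')
im=np.zeros((600,800,3),np.uint8)
def crop(c,x,y,w,h,s): return cv2.resize(c['image'][y:y+h,x:x+w],(w*s,h*s),interpolation=cv2.INTER_CUBIC)
im[:480,:400]=crop(b,340,130,100,120,4);im[:480,400:]=crop(a,130,40,100,120,4)
cv2.imwrite('pics/c7.png',im)"
```

```text
[ 0.48407188 -0.30538265  0.17772934] [ 1.79934155e+02 -2.81485961e-02  2.20532244e+01] [ 0.37144467  1.10825851 -6.36717309] [0.00205139 0.03938367 0.00652089] 0.04702975573314563
```

View pics/c7.png

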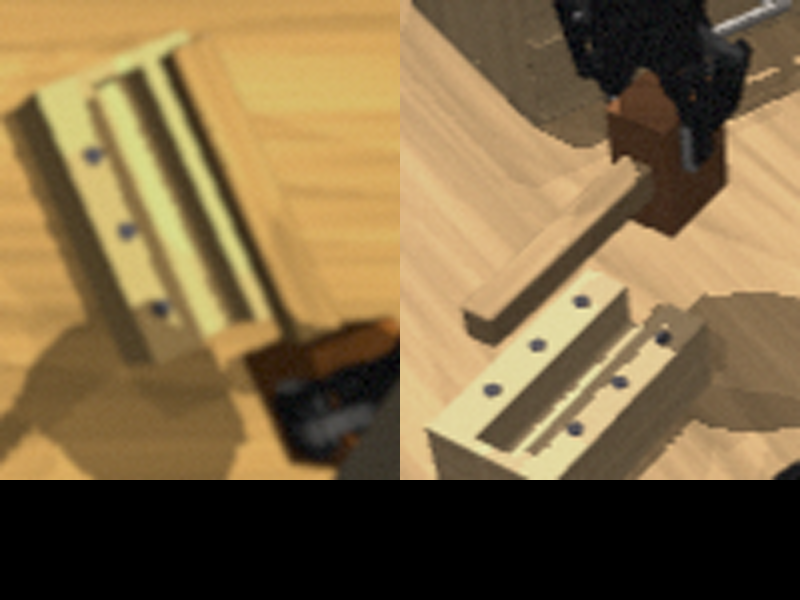

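The mallet hangs level and is clear of the till. I'll rotate it in place so the handle ends up towards the robot.

>>> play_rows([
  [0, 0, 0, -3, -4],
  [0, 0, 0, -6, -12],
  [0, 0, 0, -9, -20],
  [0, 0, 0, -10, -28],
  [0, 0, 0, -10, -36],
  [0, 0, 0, -10, -44],
  [0, 0, 0, -10, -52],
  [0, 0, 0, -10, -60],
  [0, 0, 0, -10, -68],
  [0, 0, 0, -10, -76],
  [0, 0, 0, -10, -84],
  [0, 0, 0, -10, -92],
])

```text
time_s: 10.6
ee_pos: [0.4838, -0.3051, 0.186]
orientation: [-180.0, -0.1, 114.4]
wrist_force: [-0.9, -0.1, -5.0]
grip_width: 0.0474
```

```bash
python3 -c "
from h import *
to(.57,-.012,.15,188)"
```

```text
shift [231.4, 199.5, 36.0] turn -73.62
```

>>> play_rows([
  [0, 10, 9, 0, -7],
  [0, 30, 26, 0, -14],
  [0, 55, 47, 0, -21],
  [0, 80, 69, 0, -28],
  [0, 105, 91, 0, -35],
  [0, 130, 112, 0, -42],
  [0, 155, 134, 0, -49],
  [0, 180, 155, 0, -56],
  [0, 203, 175, 5, -63],
  [0, 220, 190, 15, -70],
  [0, 230, 198, 30, -73.6],
  [0, 231, 199, 36, -73.6],
])

```text
time_s: 11.8
ee_pos: [0.5709, -0.0117, 0.1489]
orientation: [179.9, -0.2, -172.2]
wrist_force: [-0.7, 0.0, -5.6]
grip_width: 0.0472
```

```bash
python3 -c "
from h import *
to(.57,-.012,.068,188); print(r.read_state()['joint_positions'])"
```

```text
shift [0.9, -0.2, 80.9] turn -0.21
[-1.30567165e+01  2.91331808e+01  7.98532120e+01  1.91780406e-02
  7.12262670e+01 -1.10852894e+02]
```

>>> play_rows([
  [0, 1, 0, 15, 0],
  [0, 1, 0, 35, 0],
  [0, 1, 0, 52, 0],
  [0, 1, 0, 65, 0],
  [0, 1, 0, 73, 0],
  [0, 1, 0, 78, 0],
  [0, 1, 0, 80, 0],
  [0, 1, 0, 80, 0],
])

```text
time_s: 12.6
ee_pos: [0.5707, -0.0136, 0.0712]
orientation: [-180.0, 0.0, -172.4]
wrist_force: [0.4, 0.1, -6.0]
grip_width: 0.0474
```

>>> play_rows([
  [0, 0, 0, 1, 0],
  [0, 0, 0, 2, 0],
  [0, 0, 0, 3, 0],
  [0, 0, 0, 3, 0],
])

```text
time_s: 13.0
ee_pos: [0.5706, -0.0134, 0.068]
orientation: [180.0, -0.0, -172.3]
wrist_force: [-0.8, -0.2, -4.9]
grip_width: 0.0476
```

>>> play_rows([
  [0, 0, 0, 1, 0],
  [0, 0, 0, 2, 0],
  [0, 0, 0, 2, 0],
])

```text
time_s: 13.3
ee_pos: [0.5708, -0.0134, 0.0672]
orientation: [-180.0, 0.1, -172.3]
wrist_force: [-2.4, 1.7, 6.3]
grip_width: 0.0473
```

The force reversed to +6 N, so the mallet is standing on the mat. I'll release and rise.

>>> play_rows([
  [1, 0, 0, 0, 0],
  [1, 0, 0, 0, 0],
  [1, 0, 0, 0, 0],
  [1, 0, 0, -3, 0],
  [1, 0, 0, -15, 0],
  [1, 0, 0, -40, 0],
  [1, 0, 0, -75, 0],
  [1, 0, 0, -100, 0],
  [1, 60, 0, -100, 0],
  [1, 100, 0, -100, 0],
  [1, 140, 0, -100, 0],
  [1, 160, 0, -100, 0],
])

```text
time_s: 14.5
ee_pos: [0.4092, -0.0345, 0.1669]
orientation: [-180.0, -0.0, -172.4]
wrist_force: [0.3, -0.2, 0.2]
grip_width: 0.0855
```

```bash
python3 -c "
from h import *
s=r.read_state();print(s['ee_pos'],s['orientation'],s['wrist_force'],s['grip_width'])
a=cap('scene');b=cap('top')
im=np.zeros((600,800,3),np.uint8)
def crop(c,x,y,w,h,s): return cv2.resize(c['image'][y:y+h,x:x+w],(w*s,h*s),interpolation=cv2.INTER_CUBIC)
im[:480,:400]=crop(b,230,150,100,120,4);im[:480,400:]=crop(a,190,120,100,120,4)
cv2.imwrite('pics/c8.png',im)
import pickle;pickle.dump((a,b),open('v8.pkl','wb'))"
```

```text
[ 0.40921356 -0.03449134  0.16688447] [-1.79991600e+02 -5.45243645e-03 -1.72371113e+02] [ 0.29213263 -0.19869513  0.16074816] 0.0855107306700623
```

View pics/c8.png

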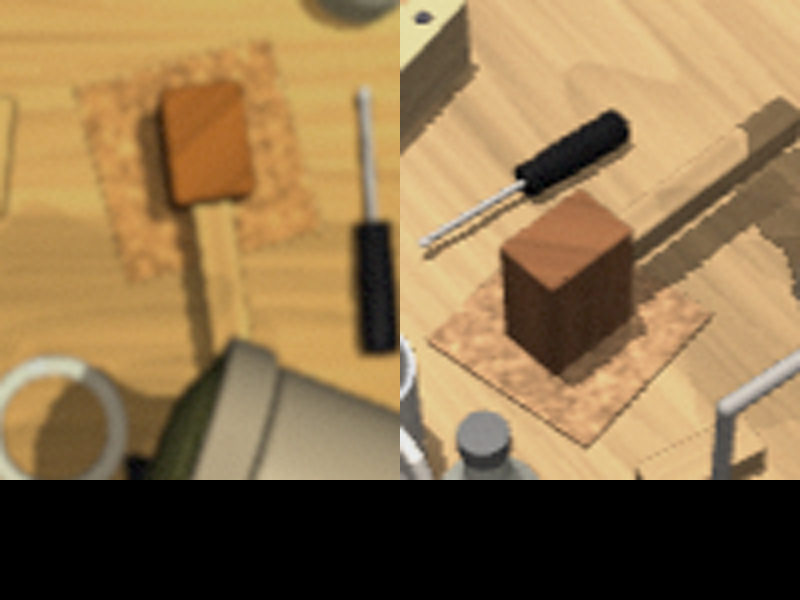

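The mallet stands well centred on the mat. The head top corners in the crop are (162,92), (242,82), (253,198) and (178,205).

Run:
```python
from h import *
import pickle
a,b=pickle.load(open('v8.pkl','rb'))
def g(c,x0,y0,s,pts,z,ox=0): return np.array([ray(c,x0+(x-ox+.5)/s-.5,y0+(y+.5)/s-.5,z) for x,y in pts])
t=g(b,230,150,4,[(162,92),(242,82),(253,198),(178,205)],.094)
s=g(a,190,120,4,[(578,188),(635,228),(555,290),(502,245)],.094,400)
print(t.mean(0),s.mean(0)); m=(t.mean(0)+s.mean(0))/2; print(m)
e=np.radians(187.6);h=np.array([.5768,-.0128])  # from the grasp
h=(h+m[:2])/2; gp=h+.085*np.array([np.cos(e),np.sin(e)]); print(h,gp)
to(*gp,.15,187.6);to(*gp,.051,187.6)
```

```text
[ 0.5763518  -0.01356599  0.094     ] [ 0.57820145 -0.00974036  0.094     ]
[ 0.57727663 -0.01165318  0.094     ]
[ 0.57703831 -0.01222659] [ 0.49278499 -0.02346838]
shift [-83.3, 0.2, 17.1] turn -0.01
shift [-83.3, 0.2, 116.1] turn -0.01
```

>>> play_rows([
  [1, -40, 0, 15, 0],
  [1, -75, 0, 30, 0],
  [1, -83, 0, 65, 0],
  [1, -83, 0, 95, 0],
  [1, -83, 0, 110, 0],
  [1, -83, 0, 116, 0],
  [0, -83, 0, 116, 0],
  [0, -83, 0, 116, 0],
  [0, -83, 0, 116, 0],
  [0, -83, 0, 116, 0],
  [0, -83, 0, 116, 0],
  [0, -83, 0, 116, 0],
], force=120)

```text
time_s: 15.8
ee_pos: [0.4945, -0.0237, 0.0509]
orientation: [-180.0, 0.1, -172.3]
wrist_force: [-2.9, 0.9, 6.1]
grip_width: 0.0221
```

>>> play_rows([
  [0, 0, 0, 0, 0],
  [0, 0, 0, 0, 0],
  [0, 0, 0, -5, 0],
  [0, 0, 0, -15, 0],
  [0, 0, 0, -30, 0],
  [0, 0, 0, -50, 0],
  [0, 0, 0, -75, 0],
  [0, 0, 0, -100, 0],
  [0, 0, 0, -117, 0],
  [0, 0, 0, -120, 0],
  [0, 0, 0, -120, 0],
  [0, 0, 0, -120, 0],
])

```text
time_s: 17.0
ee_pos: [0.4937, -0.0235, 0.1691]
orientation: [180.0, -0.1, -172.4]
wrist_force: [-0.1, -0.0, -4.4]
grip_width: 0.0223
```

Run:
```python
from h import *
s=r.read_state();print(s['ee_pos'],s['orientation'],s['wrist_force'],s['ft_torque'],s['grip_width'],s['joint_positions'])
a=cap('scene');b=cap('top')
im=np.zeros((600,800,3),np.uint8)
def crop(c,x,y,w,h,s): return cv2.resize(c['image'][y:y+h,x:x+w],(w*s,h*s),interpolation=cv2.INTER_CUBIC)
im[:480,:400]=crop(b,230,130,100,120,4);im[:480,400:]=crop(a,190,90,100,120,4)
cv2.imwrite('pics/c9.png',im)
```

```text
[ 0.49365439 -0.02353474  0.16908806] [ 1.79950356e+02 -1.17202476e-01 -1.72353297e+02] [-0.09843879 -0.03335395 -4.3541513 ] [-0.05664531  0.35180742 -0.00164862] 0.02234696782064239 [-1.64820118e+01  2.09000088e+01  9.05150968e+01 -2.79492920e-03
  6.87121508e+01 -1.14127646e+02]
```

View pics/c9.png

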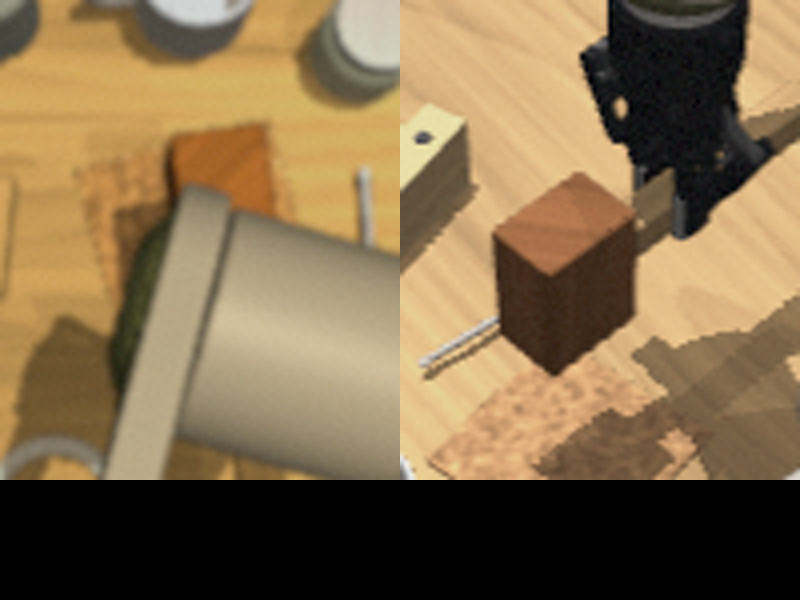

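The mallet is held level. I'll move it sideways to the press with the face at about z 0.122, below the hoop bars and above the button.

```bash
python3 -c "
from h import *
to(.482,.249,.167,180)"
```

```text
shift [-24.6, 271.7, 2.0] turn 7.65
```

>>> play_rows([
  [0, -1, 10, 1, 0.5],
  [0, -3, 30, 1, 1],
  [0, -5, 55, 2, 2],
  [0, -7, 80, 2, 3],
  [0, -10, 110, 2, 4],
  [0, -13, 140, 2, 5],
  [0, -16, 170, 2, 6],
  [0, -18, 200, 2, 7],
  [0, -21, 230, 2, 7.6],
  [0, -23, 252, 2, 7.6],
  [0, -24.5, 267, 2, 7.6],
  [0, -24.5, 272, 2, 7.6],
])

```text
time_s: 18.3
ee_pos: [0.4818, 0.2506, 0.1676]
orientation: [180.0, -0.0, -179.9]
wrist_force: [-0.1, -0.8, -4.8]
grip_width: 0.0224
```

Run:
```python
from h import *
s=r.read_state();print(s['ee_pos'],s['orientation'],s['wrist_force'],s['grip_width'])
a=cap('scene');b=cap('top')
im=np.zeros((600,800,3),np.uint8)
def crop(c,x,y,w,h,s): return cv2.resize(c['image'][y:y+h,x:x+w],(w*s,h*s),interpolation=cv2.INTER_CUBIC)
im[:480,:400]=crop(b,110,130,100,120,4);im[:480,400:]=crop(a,260,170,100,120,4)
cv2.imwrite('pics/c10.png',im)
for z in (.09+.12,): print(proj(a,[.566,.249,z]),proj(b,[.566,.249,z]))
```

```text
[0.48184128 0.25058901 0.16755093] [ 1.79994402e+02 -4.80960461e-02 -1.79867617e+02] [-0.07556595 -0.83014231 -4.82816534] 0.022381632719598674
(np.float64(313.8565149942354), np.float64(221.0139632774341)) (np.float64(153.7573476455872), np.float64(184.53174488895888))
```

View pics/c10.png

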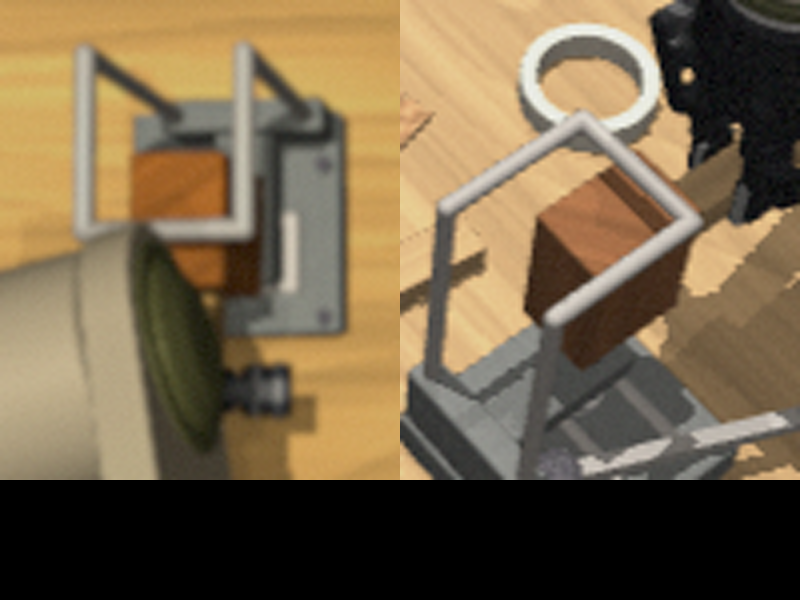

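The head sits under the hoop and centred over the plunger, and the gripper is clear of the hoop. I'll strike.

>>> play_rows([
  [0, 0, 0, 13, 0],
  [0, 0, 0, 32, 0],
  [0, 0, 0, 36, 0],
  [0, 0, 0, 36, 0],
  [0, 0, 0, 36, 0],
])

```text
time_s: 18.9
ee_pos: [0.4827, 0.2485, 0.1332]
orientation: [180.0, 0.1, 180.0]
wrist_force: [-3.0, 0.1, 3.9]
grip_width: 0.0222
```

Run:
```python
from h import *
import pickle
s=r.read_state();print(s['ee_pos'],s['orientation'],s['wrist_force'],s['ft_torque'])
a=cap('scene'); pickle.dump(a,open('vs.pkl','wb'))
```

```text
[0.48273622 0.24846799 0.13317551] [1.79977831e+02 8.64038055e-02 1.79990375e+02] [-3.03504649  0.09145903  3.90422313] [0.05037219 0.410278   0.0027771 ]
```

>>> play_rows([
  [0, 0, 0, 2, 0],
  [0, 0, 0, 4, 0],
  [0, 0, 0, 4, 0],
])

```text
time_s: 19.25
ee_pos: [0.4829, 0.249, 0.1303]
orientation: [179.9, 0.2, -180.0]
wrist_force: [-8.6, -0.6, 16.7]
grip_width: 0.0222
```

Run:
```python
from h import *
import pickle
s=r.read_state();print(s['ee_pos'],s['orientation'],s['wrist_force'],s['ft_torque'])
o=pickle.load(open('vs.pkl','rb')); a=cap('scene')
for c in (o,a):
    R=c['image'].astype(int); m=((R[...,2]>1.35*R[...,1])&(R[...,2]>45)).astype(np.uint8); m[:,:290]=0;m[:195]=0;m[265:]=0;m[:,345:]=0
    ys,xs=np.nonzero(m); print(m.sum(),xs.mean(),ys.mean(), xs[ys.argmax()],ys.max(),ys.min(),xs.min())
```

```text
[0.4828518  0.24901647 0.13031263] [ 179.94506351    0.20837739 -179.97185003] [-8.64934176 -0.59021936 16.72350662] [-0.03002531  0.49259038 -0.08801302]
1105 309.45882352941175 240.77737556561087 299 264 216 290
1109 309.61045987376013 240.7682596934175 299 264 216 290
```

The push force rose by 21 N with no further head movement, so the plunger is on its stop. As insurance I'll lift and give a second, slightly faster blow, then lift clear.

>>> play_rows([
  [0, 0, 0, -15, 0],
  [0, 0, 0, -35, 0],
  [0, 0, 0, -40, 0],
  [0, 0, 0, -40, 0],
  [0, 0, 0, -28, 0],
  [0, 0, 0, -6, 0],
  [0, 0, 0, -1, 0],
  [0, 0, 0, -1, 0],
  [0, 0, 0, -12, 0],
  [0, 0, 0, -30, 0],
  [0, 0, 0, -40, 0],
  [0, 0, 0, -40, 0],
])

```text
time_s: 20.5
ee_pos: [0.4826, 0.2492, 0.1688]
orientation: [180.0, 0.1, -180.0]
wrist_force: [0.3, -0.4, -4.9]
grip_width: 0.0222
```

Run:
```python
from h import *
s=r.read_state();print(s['ee_pos'],s['orientation'],s['wrist_force'],s['ft_torque'])
to(.4937,-.0235,.169,187.6)
```

```text
[0.48262995 0.24919025 0.16878388] [ 1.79977868e+02  7.82560084e-02 -1.79951981e+02] [ 0.29537786 -0.39335337 -4.89448236] [0.04977326 0.35761966 0.07714391]
shift [-10.8, -272.7, -0.2] turn -7.55
```

>>> play_rows([
  [0, 0, -10, 0, 0],
  [0, -1, -30, 0, -1],
  [0, -2, -55, 0, -2],
  [0, -3, -80, 0, -3],
  [0, -4, -110, 0, -4],
  [0, -6, -140, 0, -5],
  [0, -7, -170, 0, -6],
  [0, -8, -200, 0, -7],
  [0, -9, -230, 0, -7.5],
  [0, -10, -255, 0, -7.5],
  [0, -11, -269, 0, -7.5],
  [0, -11, -273, 0, -7.5],
])

```text
time_s: 21.7
ee_pos: [0.4933, -0.0251, 0.1674]
orientation: [180.0, -0.1, -172.6]
wrist_force: [-0.4, 0.2, -5.0]
grip_width: 0.0223
```

>>> play_rows([
  [0, 0, 0, 20, 0],
  [0, 0, 0, 50, 0],
  [0, 0, 0, 80, 0],
  [0, 0, 0, 100, 0],
  [0, 0, 0, 109, 0],
  [0, 0, 0, 113, 0],
  [0, 0, 0, 113, 0],
])

```text
time_s: 22.4
ee_pos: [0.4938, -0.0235, 0.0552]
orientation: [-180.0, 0.0, -172.4]
wrist_force: [-0.4, 0.9, -4.9]
grip_width: 0.0221
```

Run:
```python
from h import *
import pickle
s=r.read_state();print(s['ee_pos'],s['orientation'],s['wrist_force'],s['ft_torque'])
a0=pickle.load(open('v8.pkl','rb'))[0]; a=cap('scene')
for c in (a0,a):
    R=c['image'].astype(int); m=((R[...,2]>1.5*R[...,1])&(R[...,2]<140)).astype(np.uint8); m[:,:210]=0;m[:155]=0;m[225:]=0;m[:,252:]=0
    n,l,st,ce=cv2.connectedComponentsWithStats(m); i=1+st[1:,4].argmax(); q=cv2.minAreaRect(np.argwhere(l==i)[:,::-1].astype(np.float32)); print(st[i],ce[i],q)
```

```text
[ 0.49381489 -0.02354615  0.05523762] [-1.79995685e+02  1.66459602e-02 -1.72419517e+02] [-0.38541398  0.88867217 -4.87264971] [-0.05515399  0.31767931 -0.00462638]
[216 179  31  35 331] [231.36253776 196.05135952] ((232.47299194335938, 196.83782958984375), (30.74260711669922, 32.550994873046875), 80.53767395019531)
[216 179  32  20 211] [232.31279621 188.14218009] ((231.22805786132812, 188.6575927734375), (31.082740783691406, 18.35647201538086), 1.9091525077819824)
```

Free weight still hangs in the grip. I'll lower it in small steps until it touches.

>>> play_rows([
  [0, 0, 0, 1, 0],
  [0, 0, 0, 2, 0],
  [0, 0, 0, 3, 0],
  [0, 0, 0, 4, 0],
  [0, 0, 0, 4, 0],
])

```text
time_s: 22.95
ee_pos: [0.4936, -0.0238, 0.051]
orientation: [180.0, -0.0, -172.5]
wrist_force: [-0.8, 0.1, -4.1]
grip_width: 0.0223
```

>>> play_rows([
  [0, 0, 0, 1, 0],
  [0, 0, 0, 1, 0],
  [0, 0, 0, 1, 0],
])

```text
time_s: 23.25
ee_pos: [0.4936, -0.0238, 0.05]
orientation: [180.0, -0.0, -172.4]
wrist_force: [0.1, 1.0, -4.9]
grip_width: 0.0228
```

>>> play_rows([
  [0, 0, 0, 1, 0],
  [0, 0, 0, 1, 0],
  [0, 0, 0, 1.5, 0],
  [0, 0, 0, 1.5, 0],
])

```text
time_s: 23.65
ee_pos: [0.4936, -0.0238, 0.0485]
orientation: [180.0, -0.0, -172.4]
wrist_force: [-0.5, -0.2, -4.8]
grip_width: 0.0225
```

>>> play_rows([
  [0, 0, 0, 1, 0],
  [0, 0, 0, 1, 0],
  [0, 0, 0, 2, 0],
  [0, 0, 0, 2, 0],
])

```text
time_s: 24.05
ee_pos: [0.4935, -0.0239, 0.0471]
orientation: [-180.0, 0.0, -172.4]
wrist_force: [-2.9, 0.3, 3.7]
grip_width: 0.022
```

It touched down about 3 mm lower than at the pick, so the head pitched up slightly in the grip. I'll relax the grip first and then open gently.

>>> play_rows([
  [0, 0, 0, -0.5, 0],
  [0, 0, 0, -0.5, 0],
  [0, 0, 0, -0.5, 0],
  [0.4, 0, 0, -0.5, 0],
  [0.6, 0, 0, -0.5, 0],
  [1, 0, 0, -0.5, 0],
  [1, 0, 0, -0.5, 0],
  [1, 0, 0, -0.5, 0],
], force=20)

```text
time_s: 24.85
ee_pos: [0.4937, -0.0238, 0.047]
orientation: [-180.0, 0.0, -172.4]
wrist_force: [-0.0, 0.8, 0.6]
grip_width: 0.0856
```

>>> play_rows([
  [1, 0, 0, -5, 0],
  [1, 0, 0, -15, 0],
  [1, 0, 0, -35, 0],
  [1, 0, 0, -65, 0],
  [1, 0, 0, -100, 0],
  [1, 0, 0, -140, 0],
  [1, 45, 0, -160, 0],
  [1, 90, 0, -160, 0],
  [1, 120, 0, -160, 0],
  [1, 120, 0, -160, 0],
])

```text
time_s: 25.85
ee_pos: [0.3717, -0.0392, 0.2079]
orientation: [-180.0, 0.0, -172.5]
wrist_force: [0.6, 0.5, -0.1]
grip_width: 0.0852
```

Run:
```python
from h import *
import pickle
s=r.read_state();print(s['ee_pos'],s['wrist_force'],s['grip_width'])
a0=pickle.load(open('v8.pkl','rb'))[0]; a=cap('scene'); pickle.dump(a,open('vf.pkl','wb'))
cv2.imwrite('pics/f.png',a['image'])
def head(c):
    R=c['image'].astype(int); m=((R[...,2]>1.5*R[...,1])&(R[...,2]<140)).astype(np.uint8); m[:,:210]=0;m[:155]=0;m[225:]=0;m[:,252:]=0
    n,l,st,ce=cv2.connectedComponentsWithStats(m); i=1+st[1:,4].argmax(); return st[i],ce[i]
print(head(a0),head(a))
# top-face & dark-face edges: image shift between the two pictures around head and around press/bench
g=[cv2.cvtColor(c['image'],cv2.COLOR_BGR2GRAY).astype(np.float32) for c in (a0,a)]
for n,(x,y,w,h) in {'head':(208,160,48,62),'press':(255,190,110,120),'tape':(285,170,45,40),'glue':(195,220,40,65),'mug':(158,195,40,55),'jar':(152,165,32,40),'offcut':(245,222,40,28),'screwdr':(193,146,57,38)}.items():
    w_=cv2.createHanningWindow((w,h),cv2.CV_32F)
    print(n,cv2.phaseCorrelate(g[0][y:y+h,x:x+w].copy(),g[1][y:y+h,x:x+w].copy(),w_))
```

```text
[ 0.37170061 -0.03922767  0.20794362] [ 0.57090562  0.52853753 -0.11186074] 0.08521824808032714
(array([216, 179,  31,  35, 331], dtype=int32), array([231.36253776, 196.05135952])) (array([215, 183,  32,  31, 288], dtype=int32), array([229.67708333, 197.0625    ]))
head ((-0.4301170740312301, 0.36904472771454166), 1.006022399601837)
press ((0.005930707597045171, 0.017131375297303464), 0.9834074509806103)
tape ((0.3601208780218421, 0.20439352148388323), 0.7746834063529968)
glue ((-0.013411004444435548, -0.07081083006312383), 1.004954797691769)
mug ((-0.07743174764298999, -0.006757019366599337), 0.9799738324185212)
jar ((0.048477079057938965, -0.031227022281150596), 0.9439007773995399)
offcut ((-0.07010197886130598, -0.06912966878491567), 1.0044135769208273)
screwdr ((0.0535005975936933, 0.2484928656193901), 0.9548120358586312)
```

The head is within half a pixel of its earlier upright position. The press, including its lever and plunger, and the other objects haven't moved (tape 0.4 px, partly shadow). I'll hand in.

```bash
python3 -c "
from station import r
print(r.hand_in())"
```

```text
the job is handed in; nothing more can be done
None
```

I carried out the whole sequence and handed the job in at about 26 s of the 72 s allowed. `hand_in` gives no verdict, so what follows is from my own checks.

- **Feed lever:** I pushed it until the force jumped to about 19 N at its stop, then let it spring back. The picture afterwards showed the lever at rest and the blank gone from view under the die. I did not measure the blank's distance from the die.
- **Mallet to the mat:** I gripped it by the head, lifted it out of the till, turned it and stood it on the mat. Its head centre measured about 2 mm from the mat's centre.
- **Blow:** I took the mallet by the handle, about 84 mm from the head's centre, and struck at a commanded 0.19 m/s. Pressing 4 mm further raised the force to about 21 N without the head moving, so I take the plunger to have been on its stop. I gave a second, slightly faster blow as insurance.
- **What I could not confirm:** I had no direct reading of the plunger's speed or travel. The brisk-blow and 11 mm conditions are inferred from the commanded speed and the forces.
- **One disagreement:** when I set the mallet down again, it touched about 3 mm lower than at the pick. The head had pitched up slightly in the grip, so I relaxed the grip before opening to let it settle.
- **Final camera comparison:** this was numeric only, as the picture limit was used up.
  - The head was within 0.6 px of where it had stood upright.
  - The press, glue, mug, jar and offcut were within 0.1 px.
  - The tape was within 0.4 px and the screwdriver 0.25 px, which I put down to shadows.
  - The gripper was open, clear, and reading almost no force.

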